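# Push the empty tin through the recycling box's flap

## Task

Put the small empty tin into the countertop recycling box without lifting it: with one fingertip push the sloping self-closing flap inward, and while that finger holds the flap open, push the tin along the shelf with the other finger until it drops over the edge into the box. Keep the flap open until the tin has dropped, then draw out so that the flap swings shut. Do not shove the flap open with the tin itself, and leave the brass pasta die beside it and everything else on the counter where they are.

Things in the scene. Friction and masses are not known exactly. Their poses are not given: they have to be found in the camera images.
- bin: Fixed white recycling box, 245 long (x) x 170 wide (y) mm. Origin on the counter below the middle of the shelf's inner edge; own +x points into the box (the push direction). From x = -120 to 0 mm its top is a flat rimless shelf at z = 130 (12 mm thick near the edge). From 0 to 121 mm it is open, covered by the flap; hollow below (x -40 to 121, inner floor z = 8). Walls 5 mm.
- shelf_edge (a point): middle of the shelf's inner edge, bin (0, 0, 130 mm). The tin falls into the box once its centre is past this edge.
- hinge (a point): middle of the flap's hinge bar (8 mm thick, along bin y), bin (105, 0, 170 mm). Behind it a fixed strip closes the box, top at z = 175. Side cheeks (inner faces at y = +-80) rise to z = 144 for x 4 to 49 and to z = 175 for x 49 to 125.
- flap (a joint): Steel flap, 150 wide, 4 thick, 109 mm from hinge bar to free edge. 0 rad = shut, sloping 19 degrees down from the bar to the shelf's inner edge; up to 1.2 rad as the free edge swings down and inward. A spring shuts it when let go; 1 to 6 N opens it. A vertical fingertip just above the shelf moving along bin +x opens it: the lower the tip and the farther it goes, the wider. 0.6 rad lets the tin fall. A finger front at x = 97 meets the bar.
- flap_edge (a point): middle of the flap's free edge (a 6 mm thick rounded rim); shut, it lies at bin x = 2, z = 134 mm.
- tin: Empty open-topped round aluminium tin, 36 mm diameter, 30 tall, 2 mm wall, about 35 g, standing on the shelf left or right of the middle, its centre 55 to 85 mm before the inner edge. Origin: centre of underside. Two fingers about 80 mm apart in line with the push, one ahead of the tin and one behind it, can open the flap and push the tin in one straight stroke.
- die: Solid brass pasta die, flat stepped disc, 44 mm diameter, 18 mm tall, on the shelf beside the tin, about 76 mm from it centre to centre along bin y. Origin: centre of underside. To be left alone.
- tree: Lime green plastic pasta drying tree, 400 mm tall, arms 110 mm long, base 170 mm wide, far right. Origin: centre of underside. Leave alone.
- jug: Glass measuring jug, 100 mm wide, 130 mm tall, left far side. Origin: centre of underside. Leave alone.
- pasta_fork: Wooden pasta fork lying to the left, 280 mm long, about 36 mm tall. Origin: at the neck of the head, on the counter; handle towards its own -x. Leave alone.
- ladle: Stainless strainer ladle lying to the right, bowl 96 mm wide, 35 mm tall; handle 215 mm towards its own -x. Origin: under the bowl. Leave alone.
- ramekin: White ceramic ramekin, 80 mm wide, 45 mm tall, left near side. Origin: centre of underside. Leave alone.
- jar: Glass jar with steel cap, 74 mm wide, 110 mm tall, beyond the box. Origin: centre of underside. Leave alone.
Mind the look-alikes: they are no part of the job. There is more than one size of the tin; the job needs the middle-sized.

How it is judged:
By the outcome, as a careful person would: the job done as asked, in the order asked, and still so for the second after the job is handed in, with the robot touching nothing.
It also fails if it takes over 38 s, if anything falls off the work surface, if the arm or the gripper's body presses on something with over 40 N, if the wrist force passes 120 N, or if a joint passes its speed limit or range.

## Robot

A 6-joint arm with a two-finger parallel gripper is mounted at the origin on the work surface. World frame = base frame: x ahead of the robot, y to its left, z up, the work surface at z = 0. Lengths are in m, angles in rad, forces in N, time in s.
With the tool pointing down it reaches from about 0.25 to 0.775 m from the base axis. Payload 4 kg.
Tool frame: the origin (TCP) lies midway between the tips of the shut fingers; the grasp point (between the pads) lies 19 mm behind it; z points along the fingers, y is the line along which they close (so a half turn about z gives the same grasp; the last joint's range is limited). The gripper opens to 94 mm and grips with 3 to 60 N. Pads are 16 mm wide; open, the fingers measure 119 mm over their backs; the gripper's body (75 mm by 177 mm) begins 78 mm behind the grasp point.
Start: joints at [-1.351, 0.087, 1.371, -0, 1.684, -0.103], TCP at [0.174, -0.522, 0.206] pointing down, gripper open.
Joint ranges: [-3.1, 3.1], [-0.76, 2.03], [0.27, 2.55], [-1.08, 4.22], [0.17, 2.65], [-2.57, 2.57]. Speed limits (rad/s): [2.79, 2.79, 3.14, 3.14, 3.14, 3.14].

## Interface

Orientations are given as a unit quaternion [x, y, z, w].
In Python, from station import ctrl, imaging gives the robot as it stands.
- The arm moves only by the shell command python3 -m handwheel 'ROWS' [FORCE]. ROWS is JSON, a list of rows, each an object of numbers: "tx", "ty", "tz": the shift along the tool's x, y, z in cm; "wx", "wy", "wz": the turn, a rotation vector about the tool's x, y, z in rad; "grip": the gripper's target within -1 to 1 (fully open at 1, half-way at 0, shut at -1). A call has exactly 10 rows; each row is the pose to reach, as a shift and turn from the pose commanded when the call began, along the tool's axes at that moment; what a row does not reach only later rows make up. A row lasts 1/8 s, in which the tool goes at most 62.5 mm and 10.7 degrees, less where a joint would pass 70% of its speed; a pose out of reach is approached as far as the arm can. A call with a gripper value outside its range is refused whole. The fingers move at their own pace and stop on an object; FORCE is the grip in N (left out, the last holds). Time passes only in rows, so rows that repeat a pose let the fingers close, or fill a call up. It gives the time, the measured TCP pose, the force, the opening and the grip force at its end, in the units of the state.
- ctrl.get_obs(): the state, without advancing time (a new reading comes with each control period).
- imaging.grab_frame(name): name is "scene" or "side" or "wrist"; returns (picture, depth): 480x640x3 uint8, red, green, blue; 480x640 float32, m along the optical axis (not along the pixel's ray), 0 where there is no reading.
- imaging.get_calibration(name): a dict with "K" (3x3 intrinsics, pixels), "eye" and "orientation" of the camera in the world. Camera axes: x right, y up, looking along -z (the intrinsics and any distortion apply to the point x, -y, -z); pixel columns grow to the right and rows downward; lengths in m; the calibration is good to about 2 mm. A picture is of the moment at which its call begins: read the wrist's pose just before it. get_calibration takes no time and is no camera call; for the wrist camera it gives the pose at the moment of the call.
- ctrl.hand_in(): hands the job in; it is judged then, once.
The state is a dict: "t": time; "q": joint angles; "dq": joint speeds; "effort": joint torques, N m; "tool_pos": TCP position; "orientation": TCP orientation; "force": force on the tool from outside, world axes, zero at the start; "moment": the same for the moment, N m; "grip_width": opening from 0.0 (shut) to 1.0 (fully open); "gripper_force": force on a finger pad.
Only numpy, scipy, OpenCV 4.12 (cv2) and the standard library are available. Lean on these libraries where they do the work, as an engineer would, in place of code of your own. Each camera call takes 0.05 s, during which the arm holds its last target. There are 200 camera calls.

## Working session

There is one attempt and no reset: what is moved stays moved. The work goes in short steps, Python scripts to look and compute and a shell command to move; the robot and the scene stay as the last step left them, time stands still between calls to the robot, and variables do not carry over. Pictures are saved under pics/ and viewed, at most 10 in all, crops included, and the job is handed in when it is done.

```bash
mkdir -p pics; ls
python3 - <<'E'
from station import ctrl, imaging
import cv2,numpy as np,pickle
d={}
for n in("scene","side"):
    c=imaging.get_calibration(n);p,z=imaging.grab_frame(n);d[n]=(c,p,z)
    cv2.imwrite(f"pics/{n}0.png",p[...,::-1]);print(n,c)
pickle.dump(d,open("d0.pkl","wb"))
o=ctrl.get_obs();print(o['t'],o['tool_pos'],o['orientation'],o['grip_width'])
E
```

```text
pics
scene {'K': array([[468.37795697,   0.        , 306.56001497],
       [  0.        , 468.37795697, 236.99094356],
       [  0.        ,   0.        ,   1.        ]]), 'eye': array([ 1.42058284, -0.00885848,  0.69712793]), 'orientation': array([0.33447254, 0.34137137, 0.64335015, 0.59807549])}
side {'K': array([[468.02108552,   0.        , 315.4725752 ],
       [  0.        , 468.02108552, 242.11783222],
       [  0.        ,   0.        ,   1.        ]]), 'eye': array([0.28345821, 0.54677643, 0.83728138]), 'orientation': array([-0.07747324,  0.34777106,  0.9075202 , -0.22239667])}
0.1 [ 0.17435545 -0.52111032  0.2044283 ] [ 9.87002780e-01  1.60700069e-01 -7.50871229e-05 -9.97635635e-04] 1.0003171449084984
```

View pics/scene0.png

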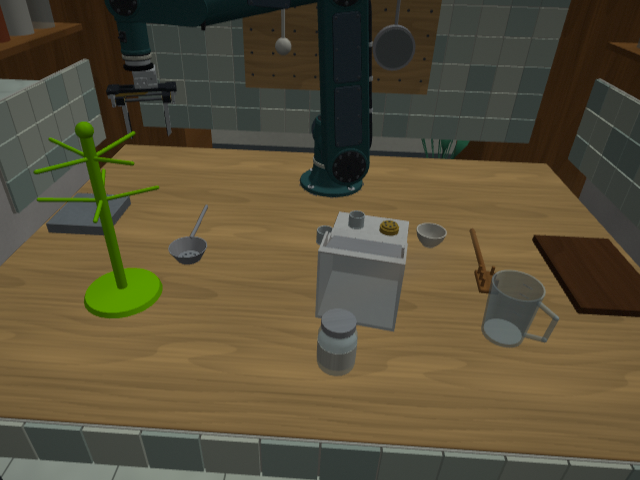

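View pics/side0.png

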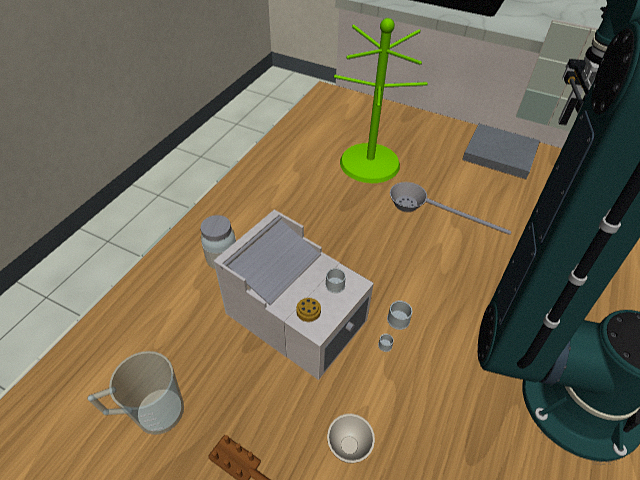

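The scene view shows the box at about (365,260), with the tin at (357,219) and the die at (389,227) on its shelf. In the side view the tin is at (336,280), the die at (309,309) and the flap at about (270,260). The larger and smaller look-alike tins stand on the counter at (400,314) and (386,342).

```bash
cat > h.py <<'E'
import numpy as np,cv2
from scipy.spatial.transform import Rotation as R
def cloud(c,z):
    v,u=np.mgrid[:480,:640];K=c['K']
    P=np.stack([(u-K[0,2])/K[0,0]*z,-(v-K[1,2])/K[1,1]*z,-z],-1)
    W=P@R.from_quat(c['orientation']).as_matrix().T+c['eye'];W[z==0]=np.nan
    return W
def ray(c,u,v,h):
    K=c['K'];d=R.from_quat(c['orientation']).apply([(u-K[0,2])/K[0,0],-(v-K[1,2])/K[1,1],-1.])
    return c['eye']+d*(h-c['eye'][2])/d[2]
E
python3 - <<'E'
from h import *;import pickle
d=pickle.load(open("d0.pkl","rb"))
np.set_printoptions(precision=4,suppress=True)
for n,(x0,x1,y0,y1) in dict(scene=(310,415,200,330),side=(205,380,200,385)).items():
    c,p,z=d[n];W=cloud(c,z)[y0:y1,x0:x1].reshape(-1,3);col=p[y0:y1,x0:x1].reshape(-1,3)
    W_=W[~np.isnan(W[:,0])];h,e=np.histogram(W_[:,2],np.arange(.1,.2,.005));print(n,dict(zip(np.round(e,3),h)))
    s=W_[(abs(W_[:,2]-.13)<.004)];
    m=np.median(s,0);s=s[np.linalg.norm(s[:,:2]-m[:2],axis=1)<.13]
    r=cv2.minAreaRect(s[:,:2].astype(np.float32));print('shelf z',m[2],r,cv2.boxPoints(r))
    s=W_[(abs(W_[:,2]-.175)<.003)];r=cv2.minAreaRect(s[:,:2].astype(np.float32));print('top',r,cv2.boxPoints(r))
    hsv=cv2.cvtColor(p[y0:y1,x0:x1],cv2.COLOR_RGB2HSV).reshape(-1,3)
    b=(hsv[:,1]>110)&(hsv[:,0]>15)&(hsv[:,0]<30)&(W[:,2]>.135);print('die',b.sum(),np.nanmedian(W[b],0),(np.nanmin(W[b],0)+np.nanmax(W[b],0))/2)
    # tin: above shelf, not die, near robot side
    t=(W[:,2]>.137)&(W[:,2]<.168)&~b&(np.linalg.norm(W[:,:2]-m[:2],axis=1)<.07)
    print('tin',t.sum(),np.nanmin(W[t],0),np.nanmax(W[t],0))
    rim=t&(W[:,2]>.153);print(' rim',rim.sum(),np.nanmin(W[rim],0),np.nanmax(W[rim],0))
c,p,z=d['side'];cv2.imwrite('pics/sidec.png',cv2.resize(p[200:385,205:420,::-1],None,fx=3,fy=3,interpolation=2))
E
```

```text
scene {np.float64(0.1): np.int64(170), np.float64(0.105): np.int64(231), np.float64(0.11): np.int64(765), np.float64(0.115): np.int64(164), np.float64(0.12): np.int64(171), np.float64(0.125): np.int64(263), np.float64(0.13): np.int64(1468), np.float64(0.135): np.int64(342), np.float64(0.14): np.int64(401), np.float64(0.145): np.int64(434), np.float64(0.15): np.int64(411), np.float64(0.155): np.int64(387), np.float64(0.16): np.int64(351), np.float64(0.165): np.int64(345), np.float64(0.17): np.int64(260), np.float64(0.175): np.int64(597), np.float64(0.18): np.int64(0), np.float64(0.185): np.int64(0), np.float64(0.19): np.int64(0)}
shelf z 0.13152263545909582 ((0.5009212493896484, 0.09226301312446594), (0.17100673913955688, 0.135031059384346), 78.3524169921875) [[ 0.4175  0.0222]
 [ 0.5498 -0.0051]
 [ 0.5843  0.1624]
 [ 0.4521  0.1896]]
top ((0.6414505839347839, 0.06783700734376907), (0.17025670409202576, 0.0794035941362381), 80.26236724853516) [[ 0.5879 -0.0093]
 [ 0.6662 -0.0228]
 [ 0.695   0.145 ]
 [ 0.6167  0.1585]]
die 196 [0.5122 0.1339 0.1454] [0.5058 0.1351 0.1435]
tin 415 [0.46
[... 588 characters left out ...]
: np.int64(876), np.float64(0.175): np.int64(266), np.float64(0.18): np.int64(0), np.float64(0.185): np.int64(0), np.float64(0.19): np.int64(0)}
shelf z 0.1295644006905421 ((0.5133441686630249, 0.09001662582159042), (0.17240184545516968, 0.16231313347816467), 79.60971069335938) [[ 0.418   0.0199]
 [ 0.5776 -0.0094]
 [ 0.6087  0.1602]
 [ 0.4491  0.1894]]
top ((0.6382102966308594, 0.0674181580543518), (0.1719512939453125, 0.07804828137159348), 79.7255859375) [[ 0.5845 -0.0102]
 [ 0.6613 -0.0241]
 [ 0.6919  0.1451]
 [ 0.6151  0.159 ]]
die 403 [0.4963 0.1404 0.1464] [0.4987 0.1348 0.143 ]
tin 383 [0.4641 0.0423 0.137 ] [0.5624 0.1457 0.1627]
 rim 123 [0.4642 0.0423 0.1531] [0.4995 0.0785 0.1627]
```

View pics/sidec.png

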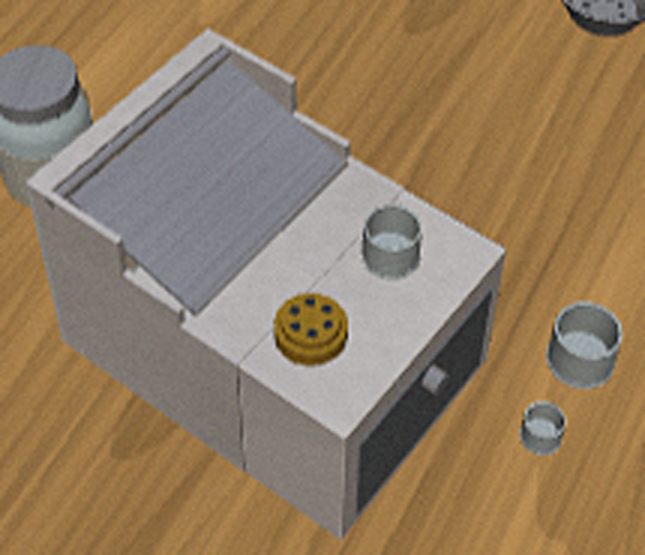

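The crop shows the shelf and the closed flap. The tin is at crop (391,240) and the die at (310,328), and the two look-alikes are off the box. The bin yaw is about -10.3° and its origin about (0.5525, 0.0835). In bin coordinates the tin is at about (-65, -35) mm. I'll move above the start of the stroke.

```bash
python3 -m handwheel '[{"tx":47.9,"ty":-45.3,"tz":-5,"wz":-1.068,"grip":0.87},{"tx":47.9,"ty":-45.3,"tz":-5,"wz":-1.068,"grip":0.87},{"tx":47.9,"ty":-45.3,"tz":-5,"wz":-1.068,"grip":0.87},{"tx":47.9,"ty":-45.3,"tz":-5,"wz":-1.068,"grip":0.87},{"tx":47.9,"ty":-45.3,"tz":-5,"wz":-1.068,"grip":0.87},{"tx":47.9,"ty":-45.3,"tz":-5,"wz":-1.068,"grip":0.87},{"tx":47.9,"ty":-45.3,"tz":-5,"wz":-1.068,"grip":0.87},{"tx":47.9,"ty":-45.3,"tz":-5,"wz":-1.068,"grip":0.87},{"tx":47.9,"ty":-45.3,"tz":-5,"wz":-1.068,"grip":0.87},{"tx":47.9,"ty":-45.3,"tz":-5,"wz":-1.068,"grip":0.87}]'
```

```text
invalid input
```

```bash
python3 -m handwheel '[{"tx":47.9,"ty":-45.3,"tz":-5,"wx":0,"wy":0,"wz":-1.068,"grip":0.87},{"tx":47.9,"ty":-45.3,"tz":-5,"wx":0,"wy":0,"wz":-1.068,"grip":0.87},{"tx":47.9,"ty":-45.3,"tz":-5,"wx":0,"wy":0,"wz":-1.068,"grip":0.87},{"tx":47.9,"ty":-45.3,"tz":-5,"wx":0,"wy":0,"wz":-1.068,"grip":0.87},{"tx":47.9,"ty":-45.3,"tz":-5,"wx":0,"wy":0,"wz":-1.068,"grip":0.87},{"tx":47.9,"ty":-45.3,"tz":-5,"wx":0,"wy":0,"wz":-1.068,"grip":0.87},{"tx":47.9,"ty":-45.3,"tz":-5,"wx":0,"wy":0,"wz":-1.068,"grip":0.87},{"tx":47.9,"ty":-45.3,"tz":-5,"wx":0,"wy":0,"wz":-1.068,"grip":0.87},{"tx":47.9,"ty":-45.3,"tz":-5,"wx":0,"wy":0,"wz":-1.068,"grip":0.87},{"tx":47.9,"ty":-45.3,"tz":-5,"wx":0,"wy":0,"wz":-1.068,"grip":0.87}]'
```

```text
t: 1.35
tool_pos: [0.4685, 0.0301, 0.2526]
orientation: [0.768, 0.641, -0.0, 0.0]
force: [-0.2, -0.2, 1.1]
grip_width: 0.935
gripper_force: 0.0
```

Run:
```python
from station import ctrl, imaging
from h import *
import pickle
np.set_printoptions(precision=4,suppress=True)
o=ctrl.get_obs();print(o['tool_pos'],o['orientation'])
c=imaging.get_calibration('wrist');p,z=imaging.grab_frame('wrist');o=ctrl.get_obs();print(o['t'],o['tool_pos'],o['grip_width'],c['eye'])
cv2.imwrite('pics/w1.png',p[...,::-1]);pickle.dump((c,p,z),open('w1.pkl','wb'))
```

```text
[0.4685 0.0301 0.2526] [ 0.7677  0.6408 -0.0002  0.0002]
1.4 [0.4708 0.037  0.2523] 0.933120203492186 [0.4816 0.0961 0.4311]
```

View pics/w1.png

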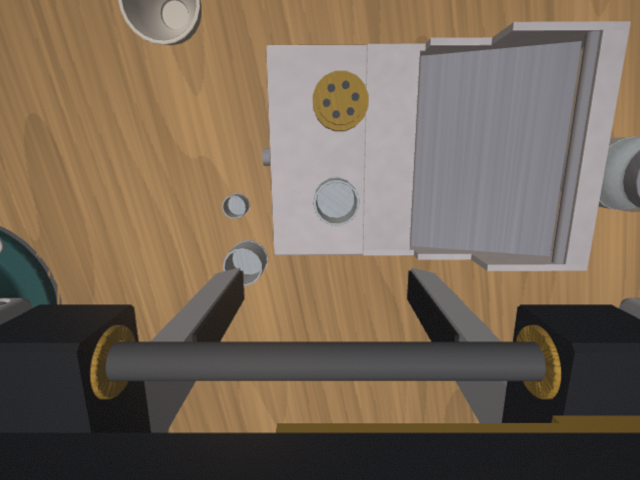

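The wrist view shows the tin at (336,201), the die at (340,100), the shelf's front edge from (267,45) to (275,254) and the inner edge near column 415. The fingertips are at (235,280) and (420,280). The arm was still moving when I took it, so I'll let it settle and measure again.

```bash
python3 -m handwheel '[{"tx":0,"ty":0,"tz":0,"wx":0,"wy":0,"wz":0,"grip":0.87},{"tx":0,"ty":0,"tz":0,"wx":0,"wy":0,"wz":0,"grip":0.87},{"tx":0,"ty":0,"tz":0,"wx":0,"wy":0,"wz":0,"grip":0.87},{"tx":0,"ty":0,"tz":0,"wx":0,"wy":0,"wz":0,"grip":0.87},{"tx":0,"ty":0,"tz":0,"wx":0,"wy":0,"wz":0,"grip":0.87},{"tx":0,"ty":0,"tz":0,"wx":0,"wy":0,"wz":0,"grip":0.87},{"tx":0,"ty":0,"tz":0,"wx":0,"wy":0,"wz":0,"grip":0.87},{"tx":0,"ty":0,"tz":0,"wx":0,"wy":0,"wz":0,"grip":0.87},{"tx":0,"ty":0,"tz":0,"wx":0,"wy":0,"wz":0,"grip":0.87},{"tx":0,"ty":0,"tz":0,"wx":0,"wy":0,"wz":0,"grip":0.87}]'
python3 - <<'E'
from station import ctrl, imaging
from h import *
import pickle
np.set_printoptions(precision=4,suppress=True)
o=ctrl.get_obs();print(o['tool_pos'],o['orientation'],o['grip_width'])
c=imaging.get_calibration('wrist');p,z=imaging.grab_frame('wrist')
cv2.imwrite('pics/w2.png',p[...,::-1]);pickle.dump((c,p,z),open('w2.pkl','wb'))
W=cloud(c,z);hsv=cv2.cvtColor(p,cv2.COLOR_RGB2HSV)
v,u=np.mgrid[:480,:640];roi=(v<275)
s=roi&(abs(W[...,2]-.13)<.004)
n,l,st,ce=cv2.connectedComponentsWithStats(s.astype(np.uint8));k=1+np.argmax(st[1:,4]);print('shelf',st[k],np.median(W[l==k],0))
r=cv2.minAreaRect(W[l==k][:,:2].astype(np.float32));print(r,cv2.boxPoints(r))
s=roi&(abs(W[...,2]-.175)<.003);r=cv2.minAreaRect(W[s][:,:2].astype(np.float32));print('top',r,cv2.boxPoints(r))
# compare bin frame
th=np.radians(-10.3);E=np.array([[np.cos(th),np.sin(th)],[-np.sin(th),np.cos(th)]])
B=(W[...,:2]-[.5525,.0835])@E.T
t=roi&(W[...,2]>.154)&(W[...,2]<.168)&(B[...,0]>-.11)&(B[...,0]<-.03)&(abs(B[...,1])<.07)
print('tin rim bin',t.sum(),np.percentile(B[t],[1,99],axis=0),W[t][:,2].max(),cv2.minEnclosingCircle(B[t].astype(np.float32)))
d=roi&(W[...,2]>.138)&(W[...,2]<.153)&(B[...,0]>-.11)&(B[...,0]<-.03)&(B[...,1]>.005)&(B[...,1]<.075)
print('die bin',np.percentile(B[d],[1,99],axis=0))
f=roi&(B[...,0]>-.02)&(B[...,0]<.1)&(abs(B[...,1]+.035)<.01)
for x in np.arange(-.012,.03,.004):
    m=f&(abs(B[...,0]-x)<.002);print(round(x,3),np.round(np.median(W[m][:,2]),4),end=' ')
# finger tips in view
t=(v>265)&(v<300)&(W[...,2]>.24)&(W[...,2]<.275)
Bf=B[t];print('\nfing',t.sum(),np.percentile(W[t][:,2],[0,5]))
lo=t&(W[...,2]<.262);Bf=B[lo];
for q in(Bf[Bf[:,0]<np.median(B[t][:,0].mean())],Bf[Bf[:,0]>=B[t][:,0].mean()]):print(q.min(0),q.max(0))
print('tcp bin',E@(o['tool_pos'][:2]-np.array([.5525,.0835])))
E
```

```text
t: 2.65
tool_pos: [0.468, 0.0282, 0.2527]
orientation: [0.768, 0.641, -0.0, 0.0]
force: [0.1, 0.0, -0.3]
grip_width: 0.933
gripper_force: 0.0
[0.468  0.0282 0.2527] [ 0.7677  0.6408 -0.      0.    ] 0.9332784864687685
shelf [  266    39   215   215 26534] [0.5    0.0994 0.1293]
((0.5197793841362, 0.08934222906827927), (0.1702743023633957, 0.16980454325675964), 80.01546478271484) [[ 0.4214  0.0202]
 [ 0.5886 -0.0092]
 [ 0.6182  0.1585]
 [ 0.4509  0.1879]]
top ((0.6405185461044312, 0.06801088899374008), (0.1706448495388031, 0.07828490436077118), 80.01737213134766) [[ 0.5872 -0.0092]
 [ 0.6643 -0.0228]
 [ 0.6939  0.1453]
 [ 0.6168  0.1588]]
tin rim bin 413 [[-0.0806 -0.0519]
 [-0.046  -0.0174]] 0.1611299629932612 ((-0.06350893527269363, -0.03490021079778671), 0.017966879531741142)
die bin [[-0.0805  0.021 ]
 [-0.0399  0.062 ]]
-0.012 0.1294 -0.008 0.1293 -0.004 0.1294 0.0 0.1298 0.004 0.136 0.008 0.137 0.012 0.1383 0.016 0.1394 0.02 0.141 0.024 0.1424 0.028 0.1439 
fing 1211 [0.2515 0.2536]
[-0.1271 -0.0773] [-0.1154 -0.0591]
[-0.0284 -0.0765] [-0.0176 -0.059 ]
tcp bin [-0.0732 -0.0695]
```

The settled measurement agrees with the first one. In my bin frame the tin is at (-63.5, -35) mm with its rim at z = 161 mm, the die centre is at y = 41 mm, and the shut flap edge is near x = +1 mm. Next I'll move sideways over the tin's line and lower the fingers to either side of it.

```bash
python3 -m handwheel '[{"tx":1.7,"ty":0.5,"tz":0,"wx":0,"wy":0,"wz":0,"grip":0.93},{"tx":3.4,"ty":1.0,"tz":0,"wx":0,"wy":0,"wz":0,"grip":0.93},{"tx":3.4,"ty":1.0,"tz":0,"wx":0,"wy":0,"wz":0,"grip":0.93},{"tx":3.4,"ty":1.0,"tz":2,"wx":0,"wy":0,"wz":0,"grip":0.93},{"tx":3.4,"ty":1.0,"tz":4,"wx":0,"wy":0,"wz":0,"grip":0.93},{"tx":3.4,"ty":1.0,"tz":6,"wx":0,"wy":0,"wz":0,"grip":0.93},{"tx":3.4,"ty":1.0,"tz":8,"wx":0,"wy":0,"wz":0,"grip":0.93},{"tx":3.4,"ty":1.0,"tz":10,"wx":0,"wy":0,"wz":0,"grip":0.93},{"tx":3.4,"ty":1.0,"tz":11.2,"wx":0,"wy":0,"wz":0,"grip":0.93},{"tx":3.4,"ty":1.0,"tz":11.7,"wx":0,"wy":0,"wz":0,"grip":0.93}]'
python3 - <<'E'
from station import ctrl, imaging
from h import *
imaging.grab_frame('side');
o=ctrl.get_obs();th=np.radians(-10.3);E=np.array([[np.cos(th),np.sin(th)],[-np.sin(th),np.cos(th)]])
print(o['tool_pos'],E@(o['tool_pos'][:2]-np.array([.5525,.0835])),o['force'],o['grip_width'])
p,z=imaging.grab_frame('side');cv2.imwrite('pics/s3.png',cv2.resize(p[150:385,205:420,::-1],None,fx=2.5,fy=2.5,interpolation=2))
E
```

```text
t: 3.95
tool_pos: [0.4837, 0.0598, 0.1351]
orientation: [0.768, 0.641, -0.0, -0.0]
force: [0.4, 0.3, 0.4]
grip_width: 0.969
gripper_force: 0.0
[0.48363785 0.05977538 0.13489668] [-0.06351042 -0.035655  ] [-1.18527741 -0.39535806 -0.57641451] 0.9640466315716939
```

View pics/s3.png

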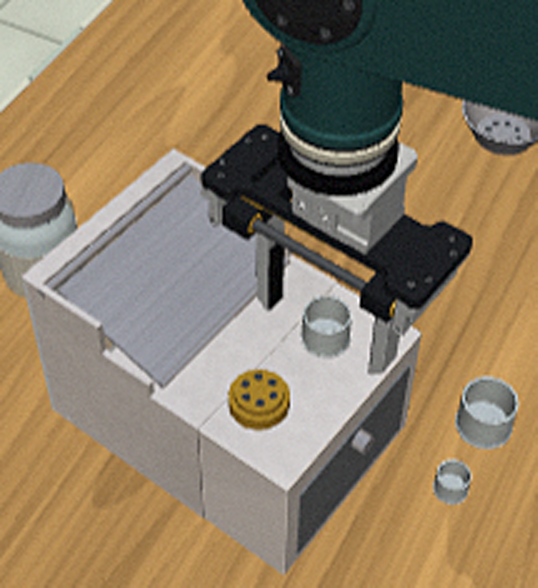

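The side crop shows the front finger at (268,300), between the flap and the tin at (326,325), and the rear finger at (383,365) behind the tin. The die at (260,398) is clear. I'll push the first 80 mm now.

```bash
python3 -m handwheel '[{"tx":0,"ty":0.8,"tz":0,"wx":0,"wy":0,"wz":0,"grip":0.93},{"tx":0,"ty":1.6,"tz":0,"wx":0,"wy":0,"wz":0,"grip":0.93},{"tx":0,"ty":2.4,"tz":0,"wx":0,"wy":0,"wz":0,"grip":0.93},{"tx":0,"ty":3.2,"tz":0,"wx":0,"wy":0,"wz":0,"grip":0.93},{"tx":0,"ty":4.0,"tz":0,"wx":0,"wy":0,"wz":0,"grip":0.93},{"tx":0,"ty":4.8,"tz":0,"wx":0,"wy":0,"wz":0,"grip":0.93},{"tx":0,"ty":5.6,"tz":0,"wx":0,"wy":0,"wz":0,"grip":0.93},{"tx":0,"ty":6.4,"tz":0,"wx":0,"wy":0,"wz":0,"grip":0.93},{"tx":0,"ty":7.2,"tz":0,"wx":0,"wy":0,"wz":0,"grip":0.93},{"tx":0,"ty":8.0,"tz":0,"wx":0,"wy":0,"wz":0,"grip":0.93}]'
python3 - <<'E'
from station import ctrl, imaging
from h import *
imaging.grab_frame('side');
o=ctrl.get_obs();th=np.radians(-10.3);E=np.array([[np.cos(th),np.sin(th)],[-np.sin(th),np.cos(th)]])
print(o['tool_pos'],E@(o['tool_pos'][:2]-np.array([.5525,.0835])),o['force'],o['grip_width'])
p,z=imaging.grab_frame('side');cv2.imwrite('pics/s4.png',cv2.resize(p[150:385,205:420,::-1],None,fx=2.5,fy=2.5,interpolation=2))
E
```

```text
t: 5.3
tool_pos: [0.5626, 0.0455, 0.1355]
orientation: [0.768, 0.641, -0.001, -0.001]
force: [-4.4, 1.6, 0.6]
grip_width: 0.965
gripper_force: 1.6
[0.56352127 0.04528555 0.13536402] [ 0.01767649 -0.035628  ] [-2.46666954  0.36481975  1.70113186] 0.963110758401505
```

View pics/s4.png

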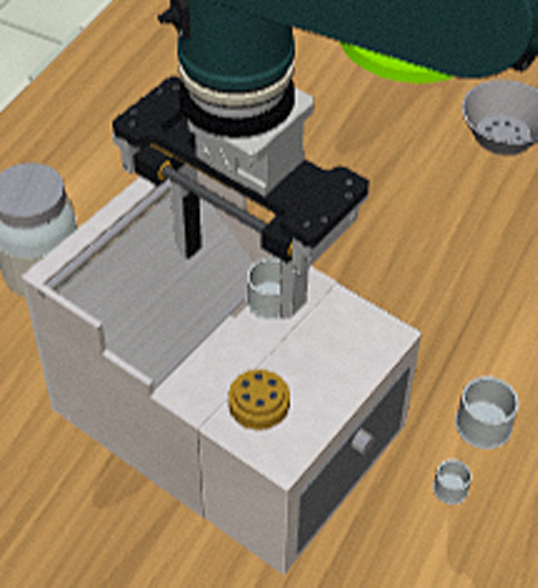

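The flap is held open by the front finger at (190,245), and the rear finger is behind the tin at (268,290), which has reached the edge. I'll push 20 mm more and hold.

```bash
python3 -m handwheel '[{"tx":0,"ty":0.4,"tz":0,"wx":0,"wy":0,"wz":0,"grip":0.93},{"tx":0,"ty":0.8,"tz":0,"wx":0,"wy":0,"wz":0,"grip":0.93},{"tx":0,"ty":1.1,"tz":0,"wx":0,"wy":0,"wz":0,"grip":0.93},{"tx":0,"ty":1.4,"tz":0,"wx":0,"wy":0,"wz":0,"grip":0.93},{"tx":0,"ty":1.7,"tz":0,"wx":0,"wy":0,"wz":0,"grip":0.93},{"tx":0,"ty":2.0,"tz":0,"wx":0,"wy":0,"wz":0,"grip":0.93},{"tx":0,"ty":2.0,"tz":0,"wx":0,"wy":0,"wz":0,"grip":0.93},{"tx":0,"ty":2.0,"tz":0,"wx":0,"wy":0,"wz":0,"grip":0.93},{"tx":0,"ty":2.0,"tz":0,"wx":0,"wy":0,"wz":0,"grip":0.93},{"tx":0,"ty":2.0,"tz":0,"wx":0,"wy":0,"wz":0,"grip":0.93}]'
python3 - <<'E'
from station import ctrl, imaging
from h import *
o=ctrl.get_obs();th=np.radians(-10.3);E=np.array([[np.cos(th),np.sin(th)],[-np.sin(th),np.cos(th)]])
print(o['tool_pos'],E@(o['tool_pos'][:2]-np.array([.5525,.0835])),o['force'],o['grip_width'])
p,z=imaging.grab_frame('side');w,_=imaging.grab_frame('wrist')
a=cv2.resize(p[150:345,205:375],(400,459));b=cv2.resize(w,(400,300));b=cv2.copyMakeBorder(b,0,159,0,0,0)
cv2.imwrite('pics/s5.png',np.hstack([a,b])[...,::-1])
E
```

```text
t: 6.65
tool_pos: [0.5788, 0.0425, 0.1334]
orientation: [0.768, 0.641, -0.003, -0.003]
force: [-8.7, 2.6, -1.6]
grip_width: 0.961
gripper_force: 3.6
[0.57879534 0.04251658 0.1334096 ] [ 0.03319951 -0.03562131] [-8.73613257  2.58095508 -1.58208388] 0.9612979771229779
```

View pics/s5.png

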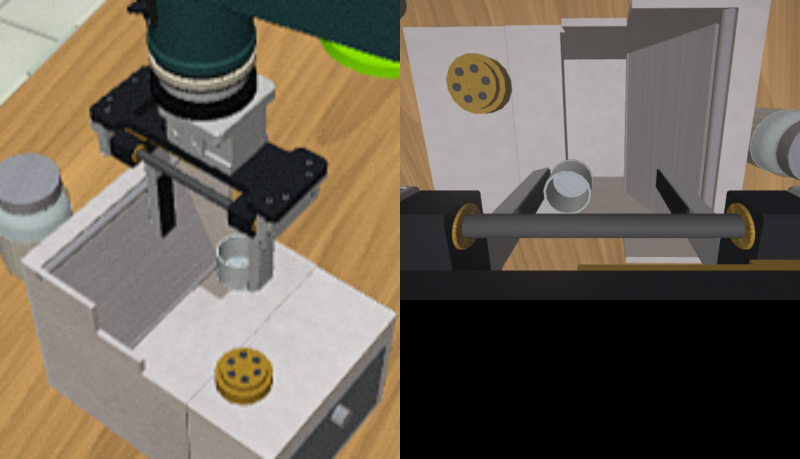

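The wrist view on the right shows the tin at (568,185) overhanging the edge beside the rear finger, with the flap held wide open. It has not dropped yet, so I'll push a few mm more and then ease back slightly to release any friction against the finger.

```bash
python3 -m handwheel '[{"tx":0,"ty":0.1,"tz":0,"wx":0,"wy":0,"wz":0,"grip":0.93},{"tx":0,"ty":0.2,"tz":0,"wx":0,"wy":0,"wz":0,"grip":0.93},{"tx":0,"ty":0.3,"tz":0,"wx":0,"wy":0,"wz":0,"grip":0.93},{"tx":0,"ty":0.4,"tz":0,"wx":0,"wy":0,"wz":0,"grip":0.93},{"tx":0,"ty":0.5,"tz":0,"wx":0,"wy":0,"wz":0,"grip":0.93},{"tx":0,"ty":0.5,"tz":0,"wx":0,"wy":0,"wz":0,"grip":0.93},{"tx":0,"ty":0.5,"tz":0,"wx":0,"wy":0,"wz":0,"grip":0.93},{"tx":0,"ty":0.3,"tz":0,"wx":0,"wy":0,"wz":0,"grip":0.93},{"tx":0,"ty":0.1,"tz":0,"wx":0,"wy":0,"wz":0,"grip":0.93},{"tx":0,"ty":0.1,"tz":0,"wx":0,"wy":0,"wz":0,"grip":0.93}]'
python3 - <<'E'
from station import ctrl, imaging
from h import *
o=ctrl.get_obs();th=np.radians(-10.3);E=np.array([[np.cos(th),np.sin(th)],[-np.sin(th),np.cos(th)]])
print(o['tool_pos'],E@(o['tool_pos'][:2]-np.array([.5525,.0835])),o['force'],o['grip_width'])
p,z=imaging.grab_frame('side');w,_=imaging.grab_frame('wrist')
a=cv2.resize(p[150:345,205:375],(400,459));b=cv2.resize(w,(400,300));b=cv2.copyMakeBorder(b,0,159,0,0,0)
cv2.imwrite('pics/s6.png',np.hstack([a,b])[...,::-1])
E
```

```text
t: 8.0
tool_pos: [0.5797, 0.0423, 0.1335]
orientation: [0.768, 0.641, -0.003, -0.003]
force: [-8.4, 1.4, -2.8]
grip_width: 0.963
gripper_force: 3.7
[0.57969089 0.04233318 0.13351858] [ 0.03411343 -0.03564163] [-8.44760499  1.35135103 -2.81297903] 0.9629709328138125
```

View pics/s6.png

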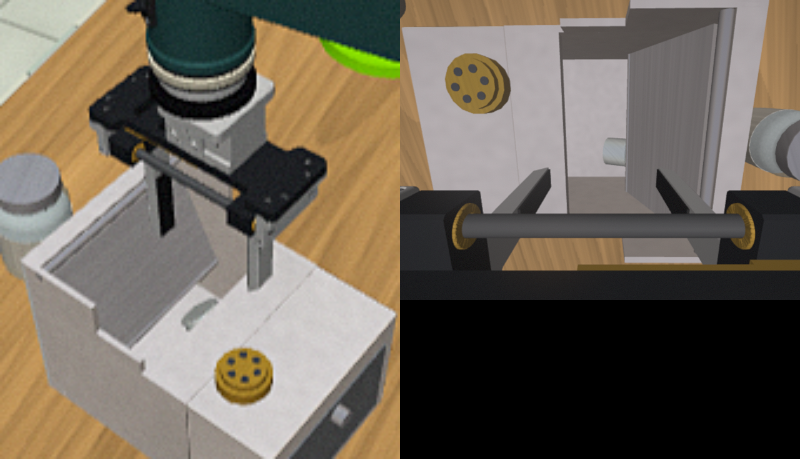

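The tin has dropped and lies inside the box, at (615,152) in the wrist view, and the flap is still held open. I'll draw the fingers out along the shelf, then lift.

```bash
python3 -m handwheel '[{"tx":0,"ty":-1,"tz":0,"wx":0,"wy":0,"wz":0,"grip":0.93},{"tx":0,"ty":-2,"tz":0,"wx":0,"wy":0,"wz":0,"grip":0.93},{"tx":0,"ty":-3,"tz":0,"wx":0,"wy":0,"wz":0,"grip":0.93},{"tx":0,"ty":-4,"tz":0,"wx":0,"wy":0,"wz":0,"grip":0.93},{"tx":0,"ty":-5,"tz":0,"wx":0,"wy":0,"wz":0,"grip":0.93},{"tx":0,"ty":-6,"tz":0,"wx":0,"wy":0,"wz":0,"grip":0.93},{"tx":0,"ty":-7.2,"tz":0,"wx":0,"wy":0,"wz":0,"grip":0.93},{"tx":0,"ty":-8.4,"tz":0,"wx":0,"wy":0,"wz":0,"grip":0.93},{"tx":0,"ty":-9.6,"tz":0,"wx":0,"wy":0,"wz":0,"grip":0.93},{"tx":0,"ty":-10.8,"tz":0,"wx":0,"wy":0,"wz":0,"grip":0.93}]'
python3 -m handwheel '[{"tx":0,"ty":-0.3,"tz":0,"wx":0,"wy":0,"wz":0,"grip":0.93},{"tx":0,"ty":-0.3,"tz":0,"wx":0,"wy":0,"wz":0,"grip":0.93},{"tx":0,"ty":-0.3,"tz":-1,"wx":0,"wy":0,"wz":0,"grip":0.93},{"tx":0,"ty":-0.3,"tz":-3,"wx":0,"wy":0,"wz":0,"grip":0.93},{"tx":0,"ty":-0.3,"tz":-5,"wx":0,"wy":0,"wz":0,"grip":0.93},{"tx":0,"ty":-0.3,"tz":-7,"wx":0,"wy":0,"wz":0,"grip":0.93},{"tx":0,"ty":-0.3,"tz":-9,"wx":0,"wy":0,"wz":0,"grip":0.93},{"tx":0,"ty":-0.3,"tz":-11,"wx":0,"wy":0,"wz":0,"grip":0.93},{"tx":0,"ty":-0.3,"tz":-12,"wx":0,"wy":0,"wz":0,"grip":0.93},{"tx":0,"ty":-0.3,"tz":-12,"wx":0,"wy":0,"wz":0,"grip":0.93}]'
python3 - <<'E'
from station import ctrl, imaging
from h import *
p,z=imaging.grab_frame('side');w,_=imaging.grab_frame('wrist')
print(ctrl.get_obs()['tool_pos'],ctrl.get_obs()['force'])
a=cv2.resize(p[130:385,205:420],(400,474));b=cv2.resize(w,(400,300));b=cv2.copyMakeBorder(b,0,174,0,0,0)
cv2.imwrite('pics/s7.png',np.hstack([a,b])[...,::-1])
E
```

```text
t: 9.35
tool_pos: [0.4759, 0.0612, 0.1354]
orientation: [0.768, 0.641, -0.0, -0.0]
force: [0.0, 0.4, -0.2]
grip_width: 0.967
gripper_force: 0.0
t: 10.6
tool_pos: [0.4747, 0.0615, 0.2567]
orientation: [0.768, 0.641, 0.001, 0.001]
force: [-0.8, 0.4, -0.4]
grip_width: 0.962
gripper_force: 0.0
[0.47394402 0.06152819 0.25505383] [-0.045262   -0.34298987  0.32569602]
```

View pics/s7.png

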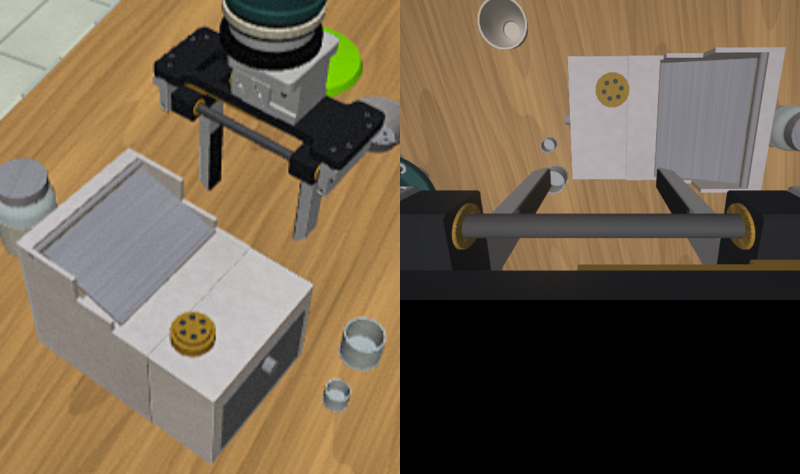

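The flap, around (125,240), is shut. The die at (192,332) is in place, the tin is inside the box and the gripper is clear.

```bash
python3 -c "
from station import ctrl;print(ctrl.hand_in())"
```

```text
the job is handed in; nothing more can be done
None
```

The tin was pushed over the edge while the front finger held the flap open, dropped into the box, and the flap has swung shut with the die untouched; the job is handed in.

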